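Sweep the offcuts out from under the laser cutter's hood

ROBOT

A 6-joint arm with a two-finger parallel gripper is mounted at the origin on the work surface. World frame = base frame: x ahead of the robot, y to its left, z up, the work surface at z = 0. Lengths are in mm, angles in degrees, forces in N, time in s.
With the tool pointing down it reaches from about 425 to 950 mm from the base axis. Payload 3.5 kg.
Tool frame: the origin (TCP) lies midway between the tips of the shut fingers; the grasp point (between the pads) lies behind it (arm.grip_point_offset is the z of the grasp point in the tool frame, in mm); z points along the fingers, x is the direction in which the jaws open and shut, and the axes are right-handed (so a half turn about z gives the same grasp; the last joint's range is limited). The gripper opens to 85 mm and grips with 20 to 120 N. Pads are 22 mm wide; open, the fingers measure 114 mm over their backs; the gripper's body (76 mm by 85 mm) begins 54 mm behind the grasp point. The pads swing forward as they close: fully open they stand 13 mm farther back than shut.
Start: joints at [-79.641, 16.404, 90.338, -0, 73.258, -8.594], TCP at [219.263, -638.381, 210.025] pointing down, gripper open.
Joint ranges: [-158.93, 158.93], [-51.34, 127.21], [12.03, 142.37], [-87.48, 267.48], [13.55, 161.25], [-162.69, 162.69]. Speed limits (degrees/s): [159.86, 159.86, 180, 180, 180, 180].

INTERFACE

Orientations are given as a 3x3 rotation matrix whose columns are the frame's x, y, z axes.
In Python, from rig import arm gives the robot as it stands. Calls block until the motion is done:
- arm.goto(position, orientation): joint-space move of the TCP to a pose.
- arm.move_straight(position, orientation=None, feed=150): straight line of the TCP; orientation=None keeps the orientation; feed is the mean speed in mm/s.
- arm.movej(angles): joint-space move.
- arm.let_go() and arm.gripper_close(): open the fingers fully, or close them until they stop; the grip force is fixed at half the most.
- arm.pause(seconds).
- arm.solve_ik(position, orientation): joint angles nearest the present ones, or None.
- arm.read_camera(name): name is "scene" or "top" or "wrist"; returns a dict with "img" (480x640x3 uint8, red, green, blue), "z_map" (480x640 float32, mm along the optical axis (not along the pixel's ray), 0 where there is no reading), "vfov" (degrees; the focal length in pixels is half the picture's height over the tangent of half this angle, whatever the lens; pixels are square), "cx", "cy" (the principal point, pixels), "eye" and "orientation" of the camera in the world. Camera axes: x right, y down, z forward; pixel columns grow to the right and rows downward; lengths in mm; the calibration is good to about 2 mm. A picture is of the moment at which its call begins.
A pose or a line that the arm cannot do raises arm.PlanningError and nothing moves.
- arm.finish_job(): hands the job in, once; it reports no verdict.
Readings, each from a call of its own:
- arm.read_t(): time.
- arm.read_joints(): joint angles.
- arm.read_dq(): joint speeds.
- arm.read_tau(): joint torques, N m.
- arm.read_eef_pos(): TCP position.
- arm.read_orientation(): TCP orientation.
- arm.read_ft_force(): force on the tool from outside, world axes, zero at the start.
- arm.read_wrist_torque(): the same for the moment, N m.
- arm.read_grip_width(): finger opening in mm.
Only numpy, scipy, OpenCV 4.12 (cv2) and the standard library are available. Lean on these libraries where they do the work, as an engineer would, in place of code of your own. Each camera call takes 0.05 s, during which the arm holds its last target.

TASK

Take the steel-footed scraper by its leaning handle and sweep all four wooden offcuts off the laser cutter's bed into the scrap trough along its front, reaching in under the green hood. Touch the offcuts only with the scraper, do not lean hard on the bed, bump the hood or disturb the coasters and the can. Then stand the scraper back upright on its cork mat and let go.

Things in the scene. Friction and masses are not known exactly. Their poses are not given: they have to be found in the camera images.
- machine: Black desktop laser cutter, fixed, 430 mm wide (y). Origin on the table below the middle of the bed's front edge; x points into the machine. Flat metal bed 60 mm high, x = 0 to 280, |y| < 204. Black cheeks 12 mm thick beside it rise to 90 mm. A beam with a laser head crosses at x = 205 to 265, 180 to 230 mm above the table
- trough (a point): Centre of the inner floor of the open scrap trough along the bed's front, part of the machine (axes alike), 8 mm above the table. Inside 100 mm (x) by 408 mm (y), from the bed's front edge to a front wall 6 mm thick; front and end walls rise to 50 mm above the table, the bed edge to 60 mm
- hood: Green clear hood over the bed, fixed, origin and axes as machine. Upright front pane at x = 87 to 99, lower edge 214 mm above the table (154 above the bed), upper edge at 295; flat roof at 284 to 290 mm and side panes at |y| = 209 to 215, from there to x = 280. Rear offcuts lie partly behind the pane, so an upright gripper cannot bring the scraper in behind them
- mat: Cork mat on the table, fixed, 130 (x) by 180 (y) by 4 mm. Origin at the centre of its underside
- scraper: Scraper, about 420 g, standing on the mat. Steel foot 40 (x) by 130 (y) by 20 mm; origin at the centre of its flat underside. A straight wooden handle, 24 (y) by 22 mm, leans 40 degrees from vertical along (-0.643, 0, 0.766) from the origin, ending 175 mm along. The weight is in the foot: it may swing a little in the fingers
- grip (a point): Point on the handle's centre line 140 mm from the scraper's origin, a good place to hold it across y; axes as scraper
- strip: Wooden offcut, straight bar 26 (x) by 80 (y) by 12 mm thick, about 30 g. Origin: underside centre. Starts lying on the bed
- corner: Wooden offcut, L shape 38 (x) by 64 (y) by 12 mm thick, about 30 g. Origin: underside, near the middle. Starts lying on the bed
- tee: Wooden offcut, T shape 36 (x) by 70 (y) by 12 mm thick, about 30 g. Origin: underside, near the middle. Starts lying on the bed
- arc: Wooden offcut, bowed piece about 36 (x) by 80 (y) by 12 mm thick, about 30 g. Origin: underside, near the middle. Starts lying on the bed
- coaster_a: Finished round wooden coaster, 96 mm across, 9 mm thick, origin under its centre; leave alone
- coaster_b: Another coaster like it; leave alone
- oil: Can 68 mm across, 120 mm tall, origin under its centre; leave alone
There are look-alikes about, which are no part of the job. Leave any orange or turquoise look-alike of the scraper alone.

How it is judged (in metres and radians):
On the way, in this order (a step that is already met when the one before it is completed fails the run):
1. the scraper is held in the fingers and lifted off its mat (contact force between the fingers and scraper above 2 N and height (world z) of scraper above 0.03 m), for 0.2 s.
2. all four offcuts lie in the trough while the scraper is still off its mat (x of strip in the frame of machine between -0.106 and 0.006 m and y of strip in the frame of machine between -0.21 and 0.21 m and z of strip in the frame of machine between -0.01 and 0.048 m and x of corner in the frame of machine between -0.106 and 0.006 m and y of corner in the frame of machine between -0.21 and 0.21 m and z of corner in the frame of machine between -0.01 and 0.048 m and x of tee in the frame of machine between -0.106 and 0.006 m and y of tee in the frame of machine between -0.21 and 0.21 m and z of tee in the frame of machine between -0.01 and 0.048 m and x of arc in the frame of machine between -0.106 and 0.006 m and y of arc in the frame of machine between -0.21 and 0.21 m and z of arc in the frame of machine between -0.01 and 0.048 m and horizontal distance between scraper and mat above 0.1 m), for 0.2 s.
At the end, for the whole second after the job is handed in: All four offcuts rest in the trough (origins 106 mm before to 6 mm behind the bed edge, within 210 mm of its middle, under 48 mm high); the scraper stands released on its mat, within 0.1 rad of upright, within 70 mm of the mat centre, its origin under 10 mm high (x of strip in the frame of machine between -0.106 and 0.006 m and y of strip in the frame of machine between -0.21 and 0.21 m and z of strip in the frame of machine between -0.01 and 0.048 m and x of corner in the frame of machine between -0.106 and 0.006 m and y of corner in the frame of machine between -0.21 and 0.21 m and z of corner in the frame of machine between -0.01 and 0.048 m and x of tee in the frame of machine between -0.106 and 0.006 m and y of tee in the frame of machine between -0.21 and 0.21 m and z of tee in the frame of machine between -0.01 and 0.048 m and x of arc in the frame of machine between -0.106 and 0.006 m and y of arc in the frame of machine between -0.21 and 0.21 m and z of arc in the frame of machine between -0.01 and 0.048 m and linear speed of each of strip, corner, tee, arc, scraper below 0.03 m/s and angle between scraper's own z axis and vertical below 0.1 rad and height (world z) of scraper below 0.01 m and horizontal distance between scraper and mat below 0.07 m); the robot touches nothing.
It fails at once if an offcut is touched by the gripper or arm (over 1 N) (contact force between any of the fingers, the arm and strip above 1 N or contact force between any of the fingers, the arm and corner above 1 N or contact force between any of the fingers, the arm and tee above 1 N or contact force between any of the fingers, the arm and arc above 1 N).
It fails at once if the scraper is pressed on the machine with more than 60 N (contact force between scraper and machine above 60 N).
It fails at once if the hood is bumped (over 8 N) (contact force between anything else and hood above 8 N).
It fails at once if a coaster or the can is moved by more than 20 mm (distance of any of coaster_a, coaster_b, oil from where it was at the start of the episode above 0.02 m).
It also fails if it takes over 54 s, if anything falls off the work surface, if the arm or the gripper's body presses on something with over 40 N, if the wrist force passes 120 N, or if a joint passes its speed limit or range.

## Working session

There is one attempt and no reset: what is moved stays moved. The work goes in short steps, each a Python script; the robot and the scene stay as the last script left them, time stands still between calls to the robot, and variables do not carry over. Pictures are saved under pics/ and viewed, and the job is handed in when it is done.

```bash
ls; mkdir -p pics
cat > h.py <<'E'
import numpy as np, cv2, pickle
from rig import arm
def snap(name, out):
    d=arm.read_camera(name); pickle.dump(d,open(f'pics/{out}.pkl','wb'))
    cv2.imwrite(f'pics/{out}.png',d['img'][:,:,::-1]); return d
def load(out): return pickle.load(open(f'pics/{out}.pkl','rb'))
def cloud(d):
    f=240/np.tan(np.radians(d['vfov'])/2)
    v,u=np.mgrid[0:480,0:640]; z=d['z_map'].astype(float)
    P=np.stack([(u-d['cx'])/f*z,(v-d['cy'])/f*z,z],-1)
    W=P@np.array(d['orientation']).T+np.array(d['eye']); W[z==0]=np.nan
    return W
def proj(d,p):
    f=240/np.tan(np.radians(d['vfov'])/2)
    q=(np.array(p,float)-d['eye'])@np.array(d['orientation'])
    return q[...,:2]/q[...,2:]*f+[d['cx'],d['cy']]
def crop(out,u0,v0,u1,v1,s,name):
    im=cv2.imread(f'pics/{out}.png')[v0:v1,u0:u1]
    cv2.imwrite(f'pics/{name}.png',cv2.resize(im,None,fx=s,fy=s,interpolation=cv2.INTER_CUBIC))
E
python3 - <<'E'
from h import *
for n in ["scene","top","wrist"]:
    d=snap(n,n+"0"); print(n,d['vfov'],d['cx'],d['cy'],d['eye'],np.round(d['orientation'],3).tolist())
print(arm.grip_point_offset, arm.read_t())
E
```

```text
pics
scene 46.929253453534315 316.52752240878726 234.97978232868422 [1100.6508526   554.42518568 1484.18695095] [[-0.713, 0.603, -0.357], [0.701, 0.622, -0.35], [0.011, -0.5, -0.866]]
top 45.66580519323685 319.74297468525873 240.29527637895504 [ 193.13307131  -25.28301493 1734.27731629] [[-0.006, -0.981, 0.194], [-1.0, 0.009, 0.012], [-0.014, -0.194, -0.981]]
wrist 59.51190477569935 317.00577541879574 231.4395366941965 [ 299.30214246 -610.37852346  372.0703847 ] [[0.326, -0.893, -0.311], [-0.945, -0.308, -0.106], [-0.001, 0.329, -0.944]]
-18.700000000000003 0.15
```

View pics/scene0.png

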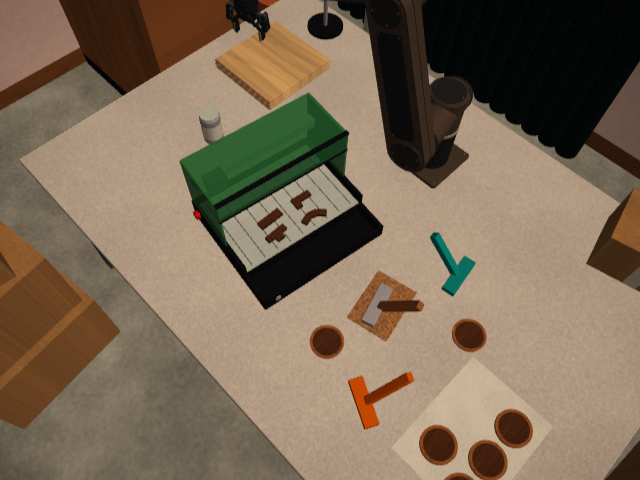

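View pics/top0.png

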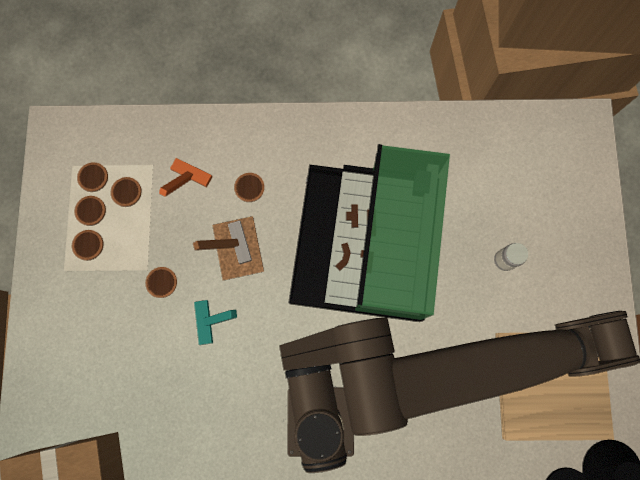

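View pics/wrist0.png

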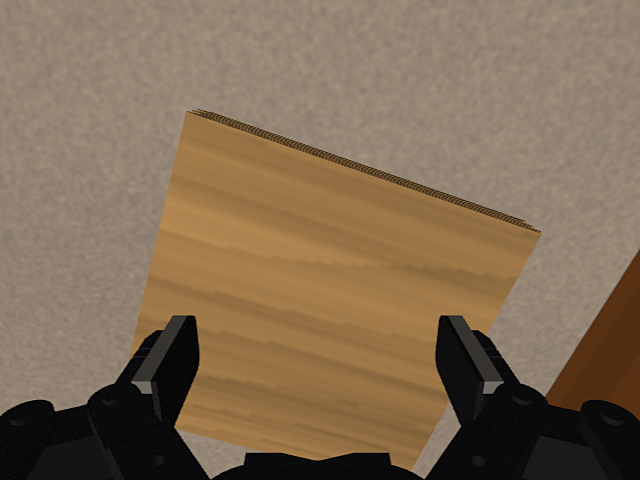

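The scraper candidates are the grey-footed one on the cork mat, top (240,243) / scene (380,305), the orange one, top (190,177), and the turquoise one, top (212,322). The grey one on the mat is the target. Next I measure everything with depth.

Run:
```python
from h import *
crop('top0',190,150,460,330,2.9,'top_c')
crop('scene0',170,80,440,350,2.2,'scene_c')
for o,pts in {'top0':[(240,243),(200,245),(250,230),(225,265),(249,187),(161,282),(512,255),(355,215),(345,255),(365,253),(400,200),(320,240),(340,240),(305,170),(293,302)],'scene0':[(380,305),(418,306),(270,218),(275,235),(300,200),(315,215),(250,150),(327,342),(469,335),(210,125)]}.items():
    W=cloud(load(o))
    for u,v in pts: print(o,u,v,np.round(W[v,u],1))
```

```text
top0 240 243 [525.4 240.2  24.8]
top0 200 245 [499.8 338.6 131.2]
top0 250 230 [570.1 213.    4.9]
top0 225 265 [460.3 287.5   7.6]
top0 249 187 [706.5 217.4  13.5]
top0 161 282 [ 4.104e+02  4.845e+02 -3.000e-01]
top0 512 255 [ 464.7 -553.9  122. ]
top0 355 215 [ 597.5 -110.4   76.5]
top0 345 255 [477.9 -79.   68.5]
top0 365 253 [ 444.9 -123.4  289.5]
top0 400 200 [ 586.4 -218.6  283.5]
top0 320 240 [536.2  -4.5   6.5]
top0 340 240 [524.3 -64.9  63.6]
top0 305 170 [766.2  42.   -4.1]
top0 293 302 [342.   76.   47.4]
scene0 380 305 [533.7 255.5  31.6]
scene0 418 306 [508.  349.6 142.9]
scene0 270 218 [ 576.6 -157.5   68.5]
scene0 275 235 [ 607.  -101.5   72.5]
scene0 300 200 [ 469.5 -139.    73.9]
scene0 315 215 [473.  -69.9  70.7]
scene0 250 150 [ 549.8 -248.7  286.4]
scene0 327 342 [711.9 222.3   8.2]
scene0 469 335 [411.6 485.4   5.7]
scene0 210 125 [ 490.6 -540.4  101.9]
```

View pics/top_c.png

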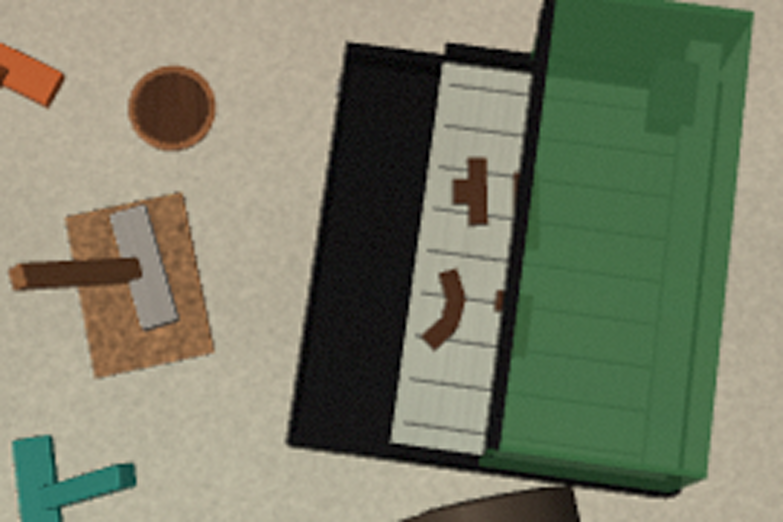

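View pics/scene_c.png

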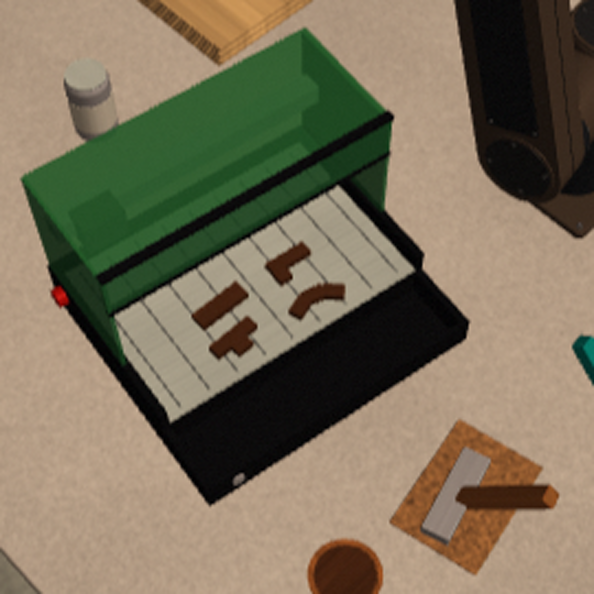

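Run:
```python
from h import *
crop('top0',280,150,390,310,3.7,'t1')
crop('scene0',190,170,390,310,4,'s1')
crop('top0',185,205,275,290,7,'t2')
crop('scene0',335,260,435,345,7,'s2')
```

```text
(no output)
```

View pics/t1.png

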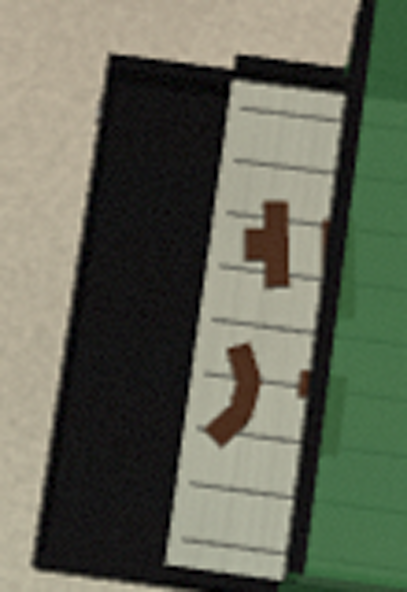

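View pics/s1.png

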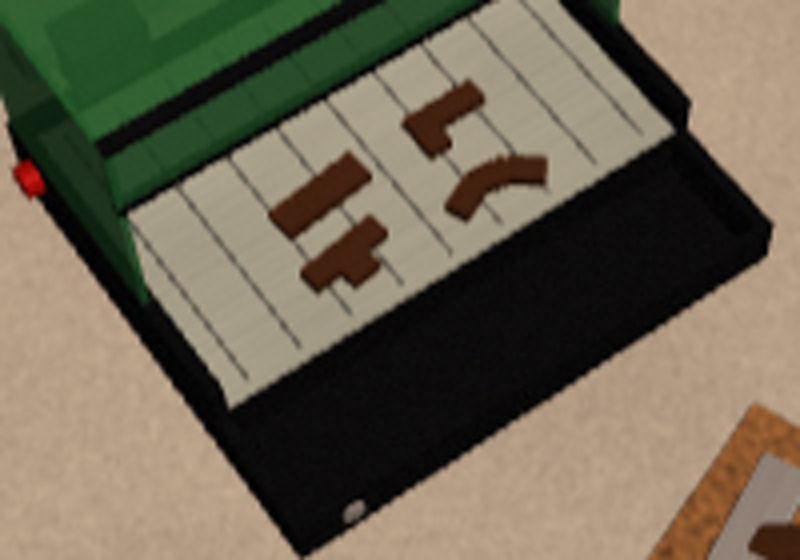

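View pics/t2.png

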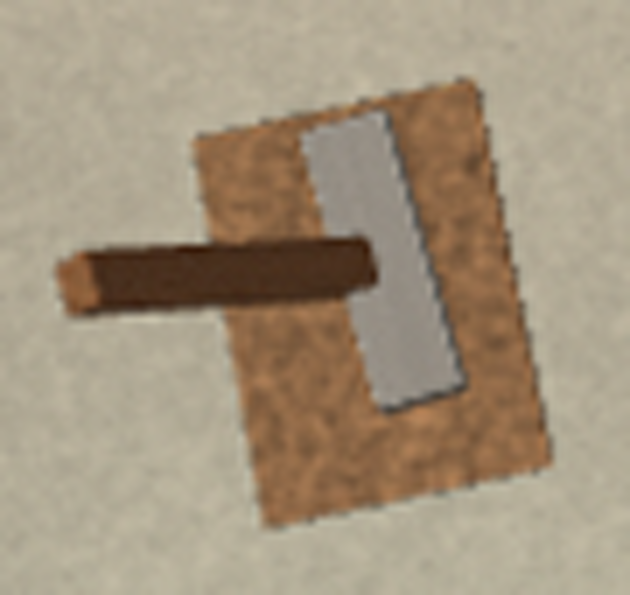

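View pics/s2.png

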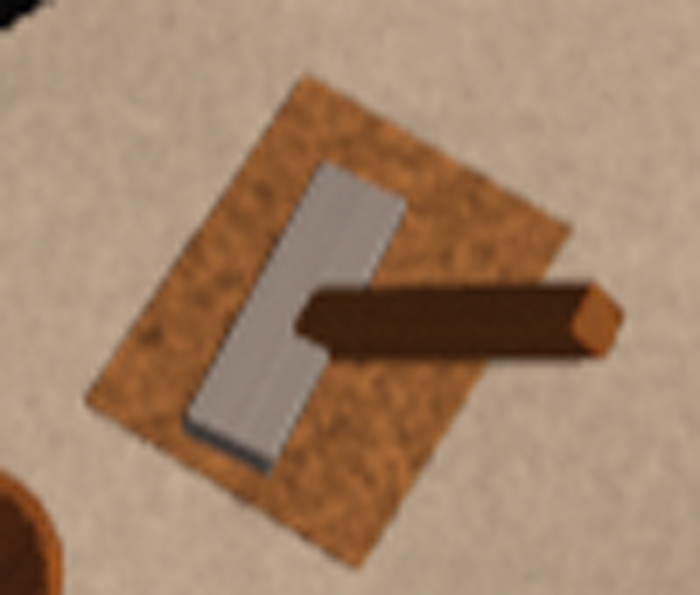

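```bash
cat > fit.py <<'E'
from h import *
from scipy.optimize import least_squares
T=load('top0');S=load('scene0')
def px(c,o,s): return (np.array(c,float)+.5)/s-.5+np.array(o)
def fit(name,obs,x0):
    # obs: list (cam, model pt, pixel)
    def tf(p,m):
        c,s=np.cos(p[2]),np.sin(p[2]); m=np.array(m,float)
        return np.array([p[0]+c*m[0]-s*m[1],p[1]+s*m[0]+c*m[1],m[2]])
    def res(p): return np.concatenate([proj(d,tf(p,m))-q for d,m,q in obs])
    r=least_squares(res,x0,x_scale=[100,100,1]); 
    print(name,np.round(r.x[:2],1),np.round(np.degrees(r.x[2]),2)); print(np.round(r.fun.reshape(-1,2),1).tolist())
    return r.x
t1=lambda c:px(c,(280,150),3.7); s1=lambda c:px(c,(190,170),4)
t2=lambda c:px(c,(185,205),7); s2=lambda c:px(c,(335,260),7)
M=[(T,(0,204,60),t1((230,82))),(T,(0,-204,60),t1((165,565))),(T,(-106,210,50),t1((109,55))),(T,(-106,-210,50),t1((36,568))),
 (S,(0,204,60),s1((231,408))),(S,(0,-204,60),s1((675,130)))]
C=[(T,(-20,65,24),t2((303,138))),(T,(20,65,24),t2((383,112))),(T,(20,-65,24),t2((465,385))),(T,(-20,-65,24),t2((385,408))),
 (S,(20,-65,24),s2((325,162))),(S,(-20,-65,24),s2((405,205))),(S,(-20,65,24),s2((270,455))),(S,(20,65,24),s2((190,412)))]
A=[(T,(-65,90,4),t2((195,137))),(T,(65,90,4),t2((480,82))),(T,(65,-90,4),t2((550,465))),(T,(-65,-90,4),t2((265,525))),
 (S,(65,-90,4),s2((308,75))),(S,(-65,-90,4),s2((570,230))),(S,(-65,90,4),s2((358,570))),(S,(65,90,4),s2((85,400)))]
for n,o,x0 in [('machine',M,[520,-20,-1.6]),('scraper',C,[530,240,-1.5]),('mat',A,[530,240,-1.5])]:
    fit(n,o,x0); fit(n+' T',[k for k in o if k[0] is T],x0); fit(n+' S',[k for k in o if k[0] is S],x0)
E
python3 fit.py
```

```text
machine [538.5 -45.7] -97.98
[[0.2, -0.8], [0.4, 0.9], [-0.9, 1.5], [-0.6, -2.3], [-0.2, -0.3], [0.1, -1.0]]
machine T [538.  -46.4] -97.97
[[0.4, -0.6], [0.6, 1.1], [-0.7, 1.7], [-0.4, -2.1]]
machine S [539.9 -44. ] -98.14
[[-0.3, 0.2], [0.3, -0.3]]
scraper [531.1 243.6] -73.04
[[-0.8, -0.9], [0.2, -1.0], [0.1, -0.3], [-1.1, 0.3], [-0.4, -1.3], [0.7, -1.3], [0.6, 0.2], [-0.8, -0.1]]
scraper T [529.7 242.3] -72.43
[[-0.6, -0.3], [0.4, -0.5], [0.7, 0.0], [-0.5, 0.8]]
scraper S [532.4 244.8] -73.6
[[-0.2, -0.6], [0.9, -0.6], [0.3, 0.8], [-1.0, 0.3]]
mat [516.5 251.3] -78.45
[[-0.7, -0.5], [-0.5, -1.1], [0.3, 0.0], [-0.7, 0.2], [-0.1, -0.9], [0.7, -0.6], [-0.2, -0.1], [-0.5, -0.5]]
mat T [515.4 250.1] -78.72
[[-0.2, -0.3], [0.0, -0.7], [0.6, 0.5], [-0.4, 0.5]]
mat S [517.5 252.4] -78.23
[[-0.2, -0.4], [0.7, -0.2], [0.0, 0.4], [-0.5, 0.1]]
```

```bash
cat >> h.py <<'E'
Mx,My,Ma=538.5,-45.7,np.radians(-97.98)
RM=np.array([[np.cos(Ma),-np.sin(Ma),0],[np.sin(Ma),np.cos(Ma),0],[0,0,1]])
tM=np.array([Mx,My,0.])
def m2w(p): return np.array(p,float)@RM.T+tM
def w2m(p): return (np.array(p,float)-tM)@RM
def ray(d,uv,z):
    f=240/np.tan(np.radians(d['vfov'])/2)
    uv=np.array(uv,float); r=np.stack([(uv[...,0]-d['cx'])/f,(uv[...,1]-d['cy'])/f,np.ones(uv.shape[:-1])],-1)@np.array(d['orientation']).T
    return d['eye']+r*((z-d['eye'][2])/r[...,2])[...,None]
def offcuts(d,z=72,lim=((-2,190),(-200,200))):
    im=d['img'].astype(int); v,u=np.mgrid[0:480,0:640]
    P=w2m(ray(d,np.stack([u,v],-1),z))
    ok=(P[...,0]>lim[0][0])&(P[...,0]<lim[0][1])&(abs(P[...,1])<200)
    R,G,B=im[...,0],im[...,1],im[...,2]
    m=ok&(R-G>22)&(R<130)&(R>40)
    n,L,st,ce=cv2.connectedComponentsWithStats(m.astype(np.uint8))
    out=[]
    for i in range(1,n):
        if st[i,4]<25: continue
        q=P[L==i]; out.append((ce[i].round(0).tolist(),st[i,4],q[:,:2].min(0).round(0).tolist(),q[:,:2].max(0).round(0).tolist()))
    return out
E
python3 - <<'E'
from h import *
for n in ['scene0','top0']:
    for o in offcuts(load(n)): print(n,o)
print(np.round(arm.read_orientation(),3).tolist())
R=np.array(arm.read_orientation()); print((np.array(load('wrist0')['eye'])-arm.read_eef_pos())@R)
# floor bed corner check depth
W=cloud(load('scene0'));P=w2m(W)
m=(abs(P[...,2]-60)<12)&(P[...,0]>20)&(P[...,0]<80)&(abs(P[...,1])>130)&(abs(P[...,1])<190); print(np.median(P[m][:,2]),m.sum())
# handle end
d=load('scene0')
print(ray(d,np.array([[335+(600)/7,260+318/7]]),4+134), ray(load('top0'),np.array([[185+77/7,205+283/7]]),138))
E
```

```text
scene0 ([300.0, 198.0], np.int32(164), [82.0, -96.0], [122.0, -33.0])
scene0 ([270.0, 218.0], np.int32(224), [87.0, 16.0], [122.0, 95.0])
scene0 ([313.0, 214.0], np.int32(173), [18.0, -99.0], [53.0, -17.0])
scene0 ([277.0, 233.0], np.int32(202), [23.0, 34.0], [67.0, 103.0])
top0 ([353.0, 216.0], np.int32(172), [31.0, 34.0], [66.0, 100.0])
top0 ([344.0, 257.0], np.int32(163), [19.0, -100.0], [53.0, -20.0])
[[0.325, -0.946, -0.0], [-0.946, -0.325, 0.002], [-0.002, -0.0, -1.0]]
[  -0.25403455  -84.7651749  -163.1178831 ]
61.40061325105307 682
[[499.44191099 352.8139116  138.        ]] [[497.4002385  348.47865094 138.        ]]
```

```bash
cat >> h.py <<'E'
def tool(yaw,tilt,flip=1):
    c,s=np.cos(yaw),np.sin(yaw); t=np.radians(tilt)
    xs=np.array([c,s,0]); ys=np.array([-s,c,0])*flip
    z=xs*np.sin(t)+np.array([0,0,-np.cos(t)])
    return np.stack([ys,np.cross(z,ys),z],1)
OFF=18.7
def tcp_for(origin,yaw,tilt,flip=1,lean=40,L=140):
    """TCP pose so that the scraper (level, handle lean 40) has its origin at origin; tool tilt"""
    c,s=np.cos(yaw),np.sin(yaw); l=np.radians(lean)
    G=np.array(origin,float)+L*(np.array([-c,-s,0])*np.sin(l)+np.array([0,0,np.cos(l)]))
    R=tool(yaw,tilt,flip); return G+OFF*R[:,2],R
E
python3 - <<'E'
from h import *
sy=np.radians(-73.04)
so=[531.1,243.6,4]
for tilt in (30,40,50,60):
  for flip in (1,-1):
    print(tilt,flip)
    def t(n,p,R):
        q=arm.solve_ik(p,R); print('  ',n,np.round(p),None if q is None else np.round(q))
    p,R=tcp_for(so,sy,tilt,flip); t('grasp',p,R); t('pre',p-110*R[:,2],R); t('lift',p+[0,0,120],R)
    for y in (60,-60):
        for x,z in ((160,62),(160,90),(-20,90),(-20,62)):
            p,R=tcp_for(m2w([x,y,z]),Ma,tilt,flip); t((x,y,z),p,R)
E
```

```text
30 1
   grasp [508. 321.  95.] [ 35.  22. 100. -30.  71.  31.]
   pre [492. 373. 190.] [ 39.  19.  93. -28.  82.  30.]
   lift [508. 321. 215.] [ 35.  15.  96. -29.  81.  26.]
   (160, 60, 62) [ 587. -133.  153.] [ -9.  13. 105. -33.  66.  14.]
   (160, 60, 90) [ 587. -133.  181.] [ -9.  11. 104. -33.  68.  12.]
   (-20, 60, 90) [612.  46. 181.] [  7.  17.  96. -30.  77.  25.]
   (-20, 60, 62) [612.  46. 153.] [  7.  19.  97. -30.  75.  26.]
   (160, -60, 62) [ 468. -116.  153.] [-10.  -2. 121. -34.  64.  14.]
   (160, -60, 90) [ 468. -116.  181.] [-10.  -4. 120. -33.  67.  12.]
   (-20, -60, 90) [493.  62. 181.] [ 10.   4. 112. -29.  76.  28.]
   (-20, -60, 62) [493.  62. 153.] [ 10.   6. 113. -30.  74.  30.]
30 -1
   grasp [508. 321.  95.] [  35.   22.  100.  -30.   71. -149.]
   pre [492. 373. 190.] [  39.   19.   93.  -28.   82. -150.]
   lift [508. 321. 215.] [  35.   15.   96.  -29.   81. -154.]
   (160, 60, 62) [ 587. -133.  153.] None
   (160, 60, 90) [ 587. -133.  181.] None
   (-20, 60, 90) [612.  46. 181.] [   7.   17.   96.  -30.   77. -155.]
   (-20, 60, 62) [612.  46. 1
[... 4095 characters left out ...]
. 157.] [  49.   36.   84.  -48.   98. -138.]
   lift [510. 314. 222.] [  42.   25.   92.  -52.   96. -144.]
   (160, 60, 62) [ 586. -139.  160.] [  -1.   22.  104.  -61.   78. -145.]
   (160, 60, 90) [ 586. -139.  188.] [  -1.   20.  104.  -61.   79. -147.]
   (-20, 60, 90) [611.  39. 188.] [  15.   28.   92.  -53.   92. -143.]
   (-20, 60, 62) [611.  39. 160.] [  15.   30.   93.  -53.   90. -141.]
   (160, -60, 62) [ 467. -123.  160.] [   1.   10.  120.  -61.   78. -141.]
   (160, -60, 90) [ 467. -123.  188.] [   1.    7.  120.  -61.   79. -144.]
   (-20, -60, 90) [492.  56. 188.] [  19.   17.  107.  -51.   92. -137.]
   (-20, -60, 62) [492.  56. 160.] [  19.   19.  108.  -51.   91. -135.]
```

Run:
```python
from h import *
from rig import arm
q0=np.array(arm.read_joints())
p,R=tcp_for([531.1,243.6,4],np.radians(-73.04),45,1)
pre=p-90*R[:,2]
qp=arm.solve_ik(pre,R); print(np.round(qp,1))
up=q0.copy(); up[1]=-20; 
arm.movej(up); print(arm.read_t(),np.round(arm.read_eef_pos()))
mid=np.array(qp); mid[1]-=30
mid[3:]=qp[3:]
arm.movej(mid); print(arm.read_t(),np.round(arm.read_eef_pos()))
arm.movej(qp); print(arm.read_t(),np.round(arm.read_eef_pos()),np.round(pre))
snap('wrist','w1')
```

```text
[ 44.1  27.3  90.  -39.   87.8  37.7]
1.6917 [ 199. -529.  609.]
4.8833 [460. 347. 480.]
6.1167 [491. 379. 164.] [490. 378. 162.]
```

View pics/w1.png

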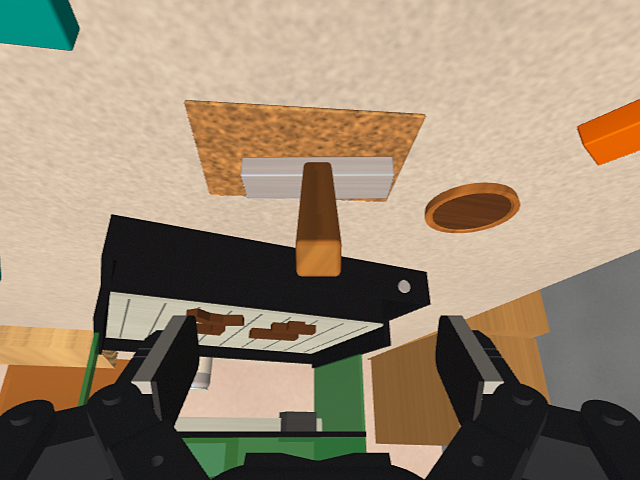

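The wrist view shows the grey-footed scraper on the cork mat, with its handle end at (319,258) centred between the fingers. Orange and turquoise are well apart, at (610,130) and (40,20). Now I'll grasp it.

Run:
```python
from h import *
p,R=tcp_for([531.1,243.6,4],np.radians(-73.04),45,1)
arm.move_straight(p,R,feed=120)
print(arm.read_t(),np.round(arm.read_ft_force(),1))
arm.gripper_close()
print(arm.read_t(),arm.read_grip_width(),np.round(arm.read_ft_force(),1),np.round(arm.read_eef_pos()-p,1))
arm.move_straight(p+[0,0,60],R,feed=100)
print(arm.read_t(),arm.read_grip_width(),np.round(arm.read_ft_force(),1),np.round(arm.read_wrist_torque(),2))
snap('wrist','w2'); snap('scene','s_2'); snap('top','t_2')
crop('s_2',300,200,460,350,4,'s_2c')
```

```text
7.0667 [-0.4 -0.5  0.5]
7.65 23.462691560319684 [-1.1  1.9  1.3] [0.2 0.4 0.3]
8.4 23.336870806473808 [ 1.  -0.6 -4.8] [1.22 0.38 0.01]
```

View pics/w2.png

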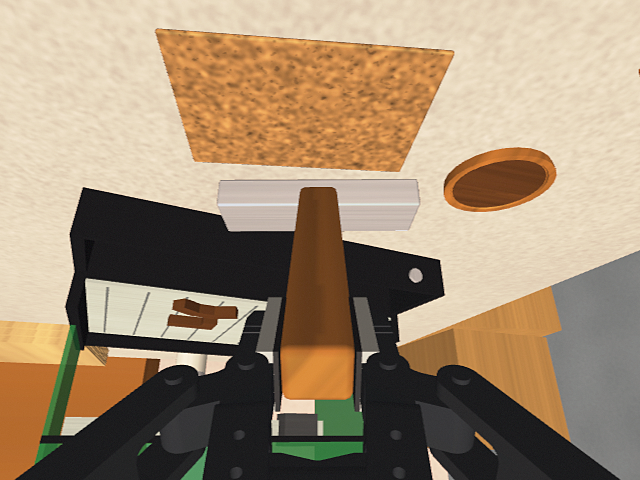

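View pics/s_2c.png

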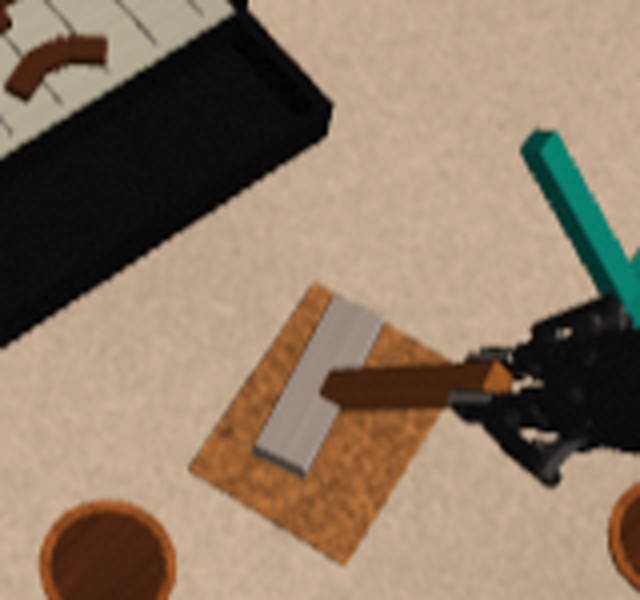

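```bash
cat >> h.py <<'E'
def pnp(d,obj,pix):
    f=240/np.tan(np.radians(d['vfov'])/2)
    K=np.array([[f,0,d['cx']],[0,f,d['cy']],[0,0,1]])
    ok,rv,tv=cv2.solvePnP(np.array(obj,float),np.array(pix,float),K,None,flags=cv2.SOLVEPNP_SQPNP)
    ok,rv,tv=cv2.solvePnP(np.array(obj,float),np.array(pix,float),K,None,rv,tv,True,cv2.SOLVEPNP_ITERATIVE)
    C=np.array(d['orientation']); R=C@cv2.Rodrigues(rv)[0]; t=C@tv[:,0]+d['eye']
    pr=cv2.projectPoints(np.array(obj,float),rv,tv,K,None)[0][:,0]
    return R,t,np.abs(pr-np.array(pix)).max()
E
python3 - <<'E'
from h import *
crop('w2',200,160,440,245,3.3,'w2c')
d=load('w2')
obj=[(-20,-65,0),(-20,65,0),(-20,-65,20),(-20,65,20),(20,-65,20),(20,65,20)]
R,t,e=pnp(d,obj,[(219,181),(418,179),(219,205),(419,207),(229,231),(410,230)])
print(np.round(R,3),np.round(t,1),e)
W=cloud(d); print(np.round(W[192,250],1),np.round(W[220,250],1),np.round(W[220,390],1),np.round(W[192,390],1))
E
```

```text
[[ 0.31   0.951  0.01 ]
 [-0.949  0.31  -0.054]
 [-0.055  0.007  0.998]] [532.3 242.9  60.6] 1.8005520592562334
[483.4 251.2  72.9] [487.3 230.4  82.3] [578.3 257.6  81.9] [569.  278.2  73.3]
```

View pics/w2c.png

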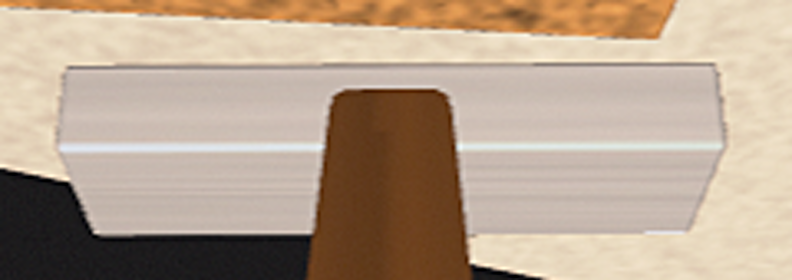

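Run:
```python
from h import *
d=load('w2')
obj=[(-20,-65,0),(-20,65,0),(-20,-65,20),(-20,65,20),(20,-65,20),(20,65,20)]
px=[((a+.5)/3.3-.5+200,(b+.5)/3.3-.5+160) for a,b in [(67,67),(715,64),(58,148),(724,147),(95,234),(688,233)]]
R,t,e=pnp(d,obj,px)
print(np.round(R,3),np.round(t,1),e)
Rt=np.array(arm.read_orientation());p=np.array(arm.read_eef_pos()); G=p-OFF*Rt[:,2]
print('rel tool',np.round((R.T@(G-t)),1),np.round(Rt,3),np.round(p,1))
```

```text
[[ 0.298  0.954  0.008]
 [-0.954  0.299 -0.024]
 [-0.025 -0.001  1.   ]] [532.1 241.7  59.9] 1.3115994228247132
rel tool [-94.6  -0.5 107.8] [[ 0.957  0.207  0.205]
 [ 0.292 -0.676 -0.677]
 [-0.002  0.707 -0.707]] [508.2 316.6 156.8]
```

Run:
```python
from h import *
p=np.array(arm.read_eef_pos())
arm.move_straight(p+[0,0,45],feed=150)
TI=47
go=lambda x,y,z,f: (lambda a: arm.move_straight(a[0],a[1],feed=f))(tcp_for(m2w([x,y,z]),Ma,TI))
a=tcp_for(m2w([-60,60,105]),Ma,TI); arm.goto(*a); print(arm.read_t(),np.round(arm.read_eef_pos()-a[0],1))
snap('wrist','w3')
go(-30,60,86,150)
snap('wrist','w3b'); print(arm.read_t(), np.round(arm.read_ft_force(),1))
```

```text
10.0167 [-0.6  1.1 -0.8]
10.5 [ 0.5 -0.5 -4.5]
```

View pics/w3b.png

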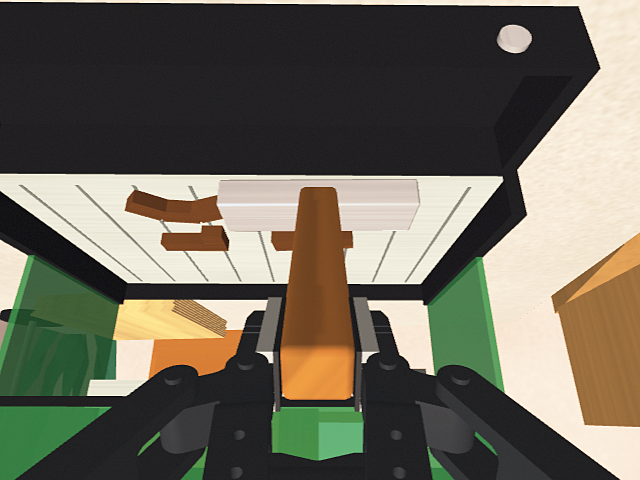

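The foot at (220–418, 180–230) sits exactly where it was in the previous view, so it has not swung further. The strip at (270–352, 240) is inside its width. Next I reach in and lower.

Run:
```python
from h import *
TI=47
go=lambda x,y,z,f: (lambda a: (arm.move_straight(a[0],a[1],feed=f),print((x,y,z),arm.read_t(),np.round(arm.read_eef_pos()-a[0],1),np.round(arm.read_ft_force(),1))))(tcp_for(m2w([x,y,z]),Ma,TI))
go(152,60,86,150)
snap('wrist','w4'); 
go(152,60,66,60)
snap('wrist','w4b'); snap('scene','s4')
crop('s4',180,80,400,280,3.6,'s4c')
```

```text
(152, 60, 86) 11.8667 [ 0.2  0.7 -0. ] [ 0.2 -0.6 -3.7]
(152, 60, 66) 12.4 [-0.4  0.  -0.9] [ 0.3  0.2 -4.3]
```

View pics/w4b.png

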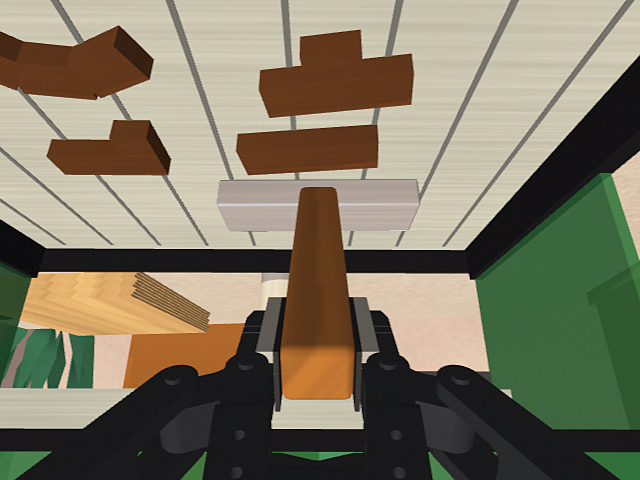

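View pics/s4c.png

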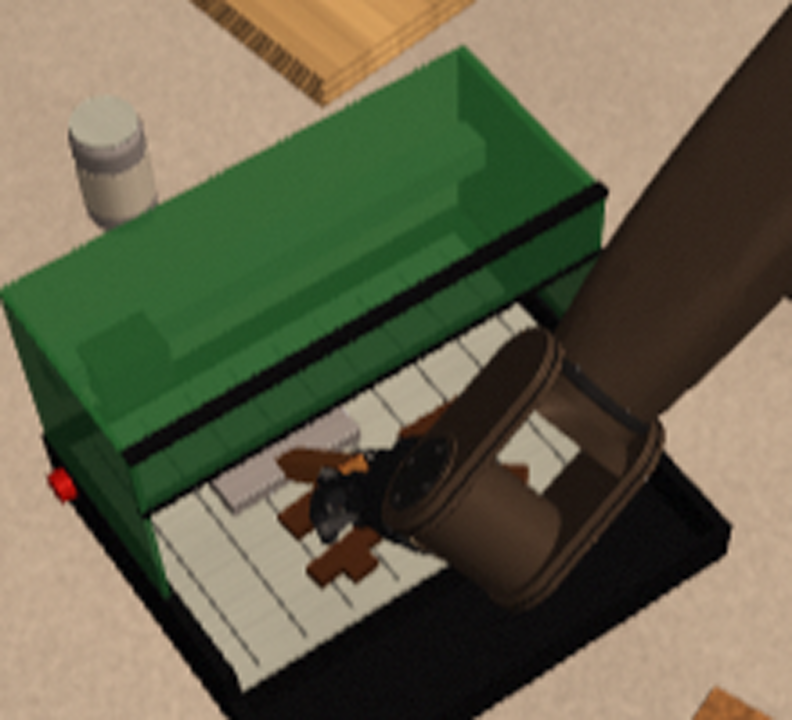

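Run:
```python
from h import *
d=load('s4');W=cloud(d);P=w2m(W)
W0=cloud(load('scene0'))
new=(W[...,2]-W0[...,2]>60)&(W[...,2]>200)
q=W[new]; 
for x0 in range(150,650,50):
    s=q[(q[:,0]>=x0)&(q[:,0]<x0+50)]
    if len(s): print(x0,len(s),'ymin',s[:,1].min().round(),'z at low-y',np.round(s[s[:,1]<s[:,1].min()+15][:,2].min()),'ymax',s[:,1].max().round(),'z',s[:,2].min().round(),s[:,2].max().round())
print('hood corner',m2w([87,-215,290]),m2w([280,-215,290]))
print(np.round(arm.read_joints(),1))
for y in(60,-60):
  for x in (152,-20):
    a=tcp_for(m2w([x,y,64]),Ma,47); print(y,x,np.round(arm.solve_ik(*a),1))
```

```text
150 4616 ymin 27.0 z at low-y 649.0 ymax 225.0 z 487.0 722.0
200 1648 ymin 36.0 z at low-y 628.0 ymax 218.0 z 552.0 679.0
250 1511 ymin 32.0 z at low-y 592.0 ymax 142.0 z 523.0 644.0
300 1488 ymin 28.0 z at low-y 554.0 ymax 139.0 z 489.0 611.0
350 1432 ymin 28.0 z at low-y 526.0 ymax 136.0 z 457.0 579.0
400 1357 ymin 27.0 z at low-y 493.0 ymax 132.0 z 423.0 541.0
450 1229 ymin 30.0 z at low-y 458.0 ymax 126.0 z 383.0 508.0
500 1343 ymin -75.0 z at low-y 222.0 ymax 133.0 z 222.0 474.0
550 1117 ymin -108.0 z at low-y 200.0 ymax 135.0 z 200.0 457.0
600 1588 ymin -105.0 z at low-y 201.0 ymax 133.0 z 201.0 435.0
hood corner [ 313.5039475  -102.00964714  290.        ] [ 286.71025473 -293.14074882  290.        ]
[ -3.2  17.5 104.1 -50.   72.2  27. ]
60 152 [ -3.2  17.7 104.1 -50.   72.1  27.1]
60 -20 [ 11.9  24.8  94.7 -43.9  83.2  34.4]
-60 152 [ -2.    4.  120.2 -50.2  71.3  29.8]
-60 -20 [ 16.   13.1 109.8 -42.3  83.   39.4]
```

Run:
```python
from h import *
TI=47
go=lambda x,y,z,f: (lambda a: (arm.move_straight(a[0],a[1],feed=f),print((x,y,z),arm.read_t(),np.round(arm.read_eef_pos()-a[0],1),np.round(arm.read_ft_force(),1))))(tcp_for(m2w([x,y,z]),Ma,TI))
go(152,60,63.5,40)
go(70,60,63.5,110)
snap('wrist','w5a')
go(-20,60,63.5,90)
snap('wrist','w5b')
```

```text
(152, 60, 63.5) 12.75 [-0.1 -0.  -0. ] [ 0.3 -0.3 -5.2]
(70, 60, 63.5) 13.6417 [-0.1 -0.2 -0.1] [-0.4 -0.4 -4.5]
(-20, 60, 63.5) 14.8417 [-0.1 -0.5 -0. ] [ 0.7  0.3 -4.7]
```

View pics/w5a.png

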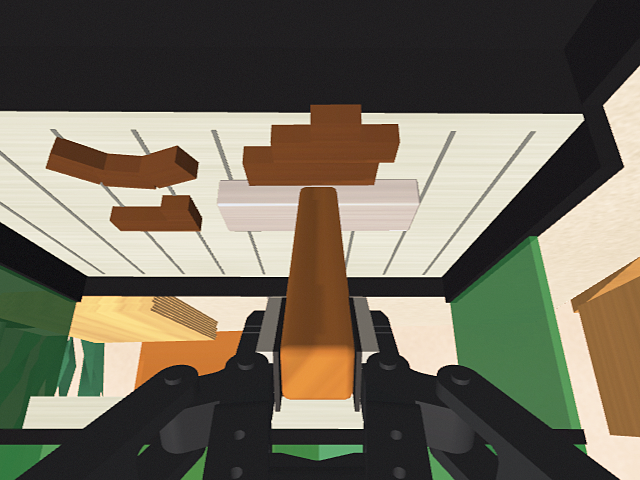

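View pics/w5b.png

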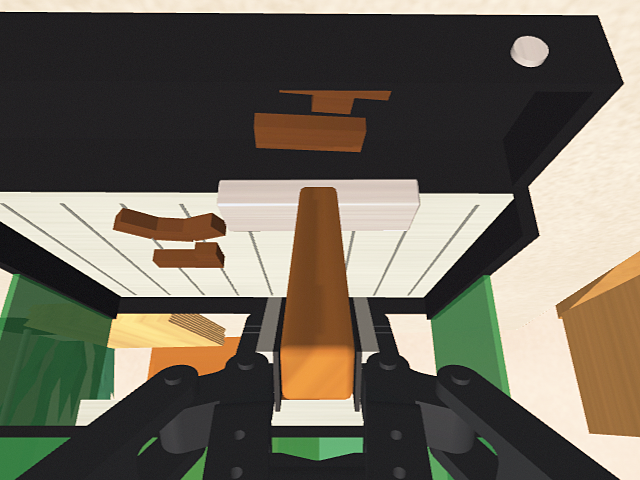

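The first sweep put the tee (335,100) and the strip (310,132) into the trough. The arc and corner remain on the bed, at (170,222) and (190,257). Second sweep next.

Run:
```python
from h import *
TI=47
go=lambda x,y,z,f: (lambda a: (arm.move_straight(a[0],a[1],feed=f),print((x,y,z),arm.read_t(),np.round(arm.read_eef_pos()-a[0],1),np.round(arm.read_ft_force(),1))))(tcp_for(m2w([x,y,z]),Ma,TI))
go(-20,60,88,120)
go(-20,-60,88,160)
go(152,-60,86,150)
go(152,-60,66,60)
snap('wrist','w6')
```

```text
(-20, 60, 88) 15.25 [1.1 0.1 2.4] [ 0.5 -0.5 -5.2]
(-20, -60, 88) 16.15 [ 0.9 -0.1  0.3] [-0.6 -0.2 -3.5]
(152, -60, 86) 17.45 [ 0.1  0.4 -0.1] [ 0.   0.2 -3.7]
(152, -60, 66) 17.9333 [-0.3  0.1 -0.7] [ 0.6 -0.6 -3.2]
```

View pics/w6.png

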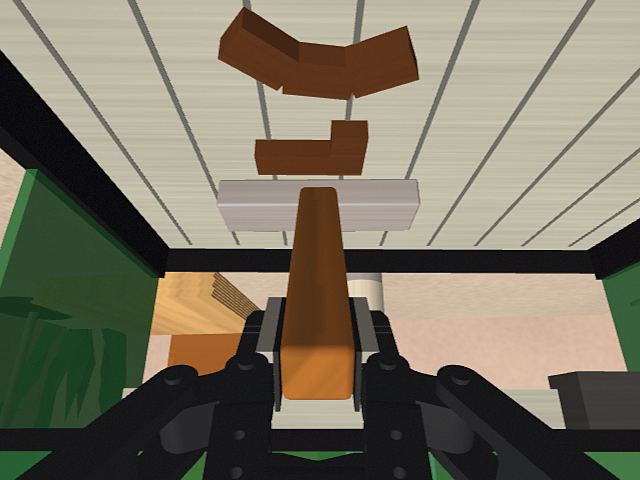

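The corner (310,155) and the arc (318,62) both lie in front of the foot and within its width. Sweeping now.

Run:
```python
from h import *
TI=47
go=lambda x,y,z,f: (lambda a: (arm.move_straight(a[0],a[1],feed=f),print((x,y,z),arm.read_t(),np.round(arm.read_eef_pos()-a[0],1),np.round(arm.read_ft_force(),1))))(tcp_for(m2w([x,y,z]),Ma,TI))
go(152,-60,63.5,40)
go(70,-60,63.5,110)
go(-20,-60,63.5,90)
snap('wrist','w7'); 
go(-20,-60,90,120)
go(-60,-60,150,150)
snap('wrist','w7b');snap('scene','s7');snap('top','t7'); print(arm.read_t())
crop('t7',280,150,390,310,3.7,'t7c')
```

```text
(152, -60, 63.5) 18.2333 [ 0. -0.  0.] [-0.8  0.8 -5.1]
(70, -60, 63.5) 19.125 [-0.1 -0.2 -0.1] [-0.2 -0.7 -4.4]
(-20, -60, 63.5) 20.275 [-0.2 -0.4 -0. ] [-0.4 -0.3 -4.9]
(-20, -60, 90) 20.7 [1.  0.2 1.8] [-0.1 -0.1 -3.4]
(-60, -60, 150) 21.3333 [-0.6 -0.1 -1. ] [-0.2 -0.6 -4.8]
21.4833
```

View pics/w7.png

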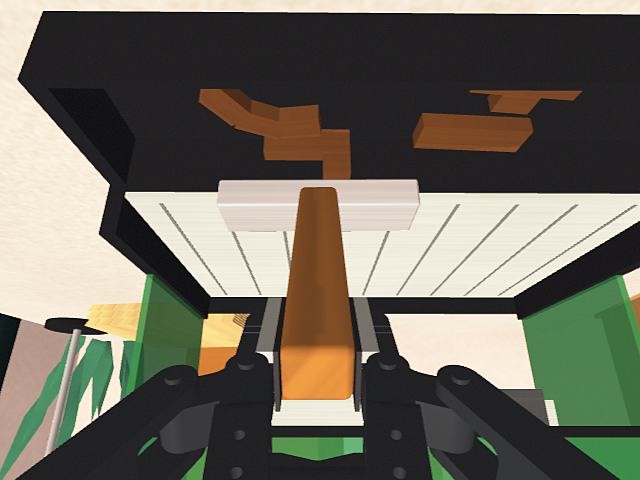

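View pics/w7b.png

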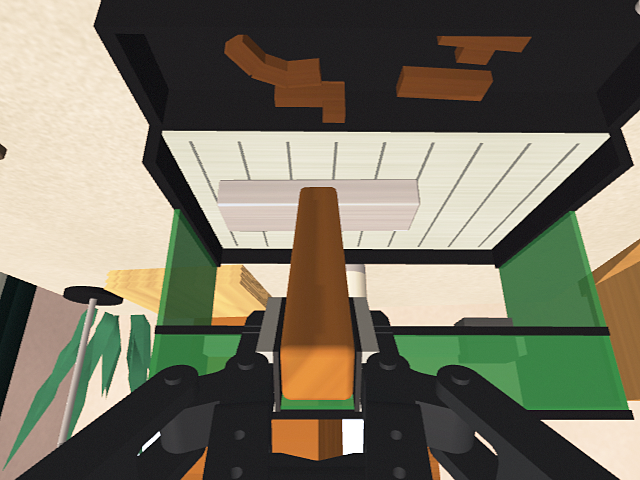

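View pics/s7.png

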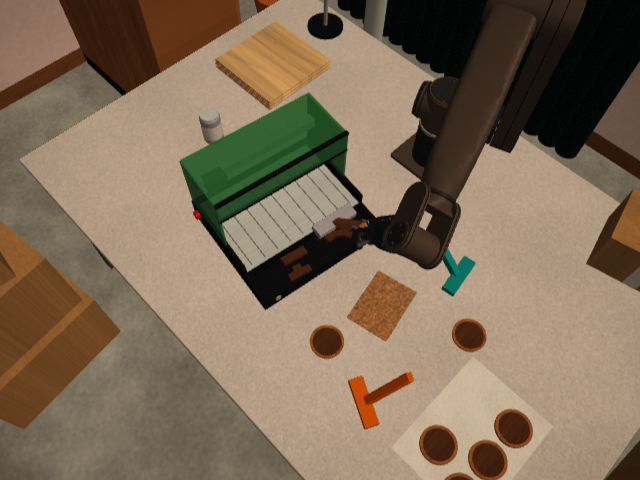

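The bed is empty and all four pieces lie in the trough (wrist view: arc (270,68), corner (315,97), tee (485,48), strip (445,83)). I'll check their heights before going on.

Run:
```python
from h import *
d=load('w7b');P=w2m(cloud(d)); im=d['img'].astype(int)
m=(im[...,0]-im[...,2]>35)&(P[...,0]<10)&(P[...,0]>-115)&(abs(P[...,1])<205)&(P[...,2]<90)
n,L,st,ce=cv2.connectedComponentsWithStats(m.astype(np.uint8))
for i in range(1,n):
    if st[i,4]>60: q=P[L==i]; print(ce[i].round(),st[i,4],'med',np.median(q,0).round(),'lo',np.percentile(q,3,0).round(),'hi',np.percentile(q,97,0).round())
```

```text
[290.  79.] 4680 med [-29. -83.  20.] lo [ -64. -130.    9.] hi [ -4. -39.  45.]
[482.  46.] 1691 med [-66.  71.  20.] lo [-75.  39.  14.] hi [-48. 104.  21.]
[443.  83.] 2805 med [-24.  53.  19.] lo [-32.  15.   8.] hi [-5. 92. 21.]
```

Run:
```python
from h import *
TI=47; yaw=np.radians(-76); c=[518,250]
a=tcp_for([*c,80],yaw,TI); 
m=tcp_for(m2w([-120,-40,150]),Ma,TI); arm.move_straight(*m,feed=200)
arm.goto(*a); print(arm.read_t())
b=tcp_for([*c,12],yaw,TI); arm.move_straight(*b,feed=100)
arm.pause(0.2)
snap('wrist','w8'); print(arm.read_t(),np.round(arm.read_ft_force(),1),np.round(arm.read_eef_pos()-b[0],1))
```

```text
22.725
23.8083 [-0.3 -0.6 -3.7] [0.3 0.4 0.9]
```

View pics/w8.png

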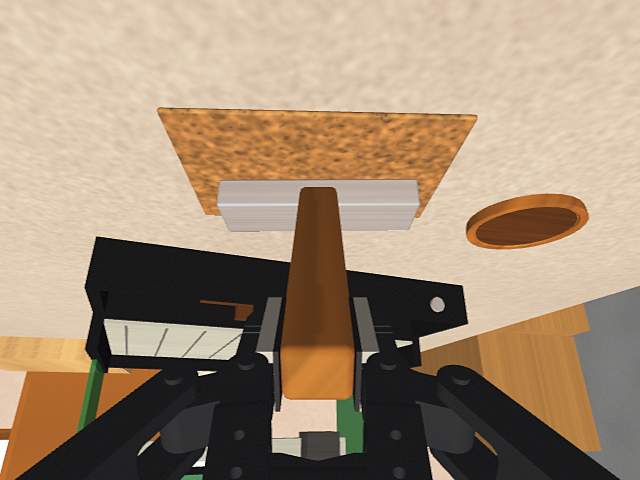

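Run:
```python
from h import *
d=load('w8')
obj=[(-20,-65,0),(-20,65,0),(-20,-65,20),(-20,65,20),(20,-65,20),(20,65,20)]
R,t,e=pnp(d,obj,[(219.5,180.5),(418,179.5),(217.5,204.5),(419.5,204.5),(229,231),(408.5,230.5)])
print(np.round(R,3),np.round(t,1),e)
# mat corners at z=4
mc=ray(d,np.array([[158,108],[477,116],[208,214],[428,216.]]),4.); print(np.round(mc,0))
ma=np.radians(-78.45);x=np.array([np.cos(ma),np.sin(ma)]);y=np.array([-x[1],x[0]])
for q in list(mc)+[t]: print(np.round([(q[:2]-[516.5,251.3])@x,(q[:2]-[516.5,251.3])@y]))
W=cloud(d); print(W[190,250],W[190,390],W[220,250],W[220,390])
```

```text
[[ 0.251  0.968 -0.004]
 [-0.968  0.251  0.005]
 [ 0.006  0.003  1.   ]] [521.  245.8  13.2] 1.607004656659683
[[417. 301.   4.]
 [589. 337.   4.]
 [445. 174.   4.]
 [623. 215.   4.]]
[-69. -87.]
[-69.  88.]
[ 61. -85.]
[57. 97.]
[6. 3.]
[472.52697738 257.50265524  23.31343513] [559.47333718 280.19301978  23.90832726] [475.38123198 236.24890492  34.54639761] [567.82376342 258.75519332  34.35117405]
```

The scraper is level (tilt about 0.006 rad), 13 mm up and only 6 and 3 mm from the mat centre. Lowering until contact, then releasing.

Run:
```python
from h import *
TI=47; yaw=np.radians(-76); c=[518,250]
for z in (7,5.5,4.5,3.5,2.5):
    b=tcp_for([*c,z],yaw,TI); arm.move_straight(*b,feed=40); arm.pause(0.1)
    fs=np.mean([arm.read_ft_force() for _ in range(5)],0); print(z,arm.read_t(),np.round(fs,1))
    if fs[2]>-1: break
snap('wrist','w9')
arm.let_go(); arm.pause(0.2); print(arm.read_t(),arm.read_grip_width())
p=np.array(arm.read_eef_pos());R=np.array(arm.read_orientation())
arm.move_straight(p-90*R[:,2],feed=100)
arm.move_straight(p-90*R[:,2]+[0,60,150],feed=250)
snap('wrist','w10');snap('scene','s10');snap('top','t10');print(arm.read_t())
crop('s10',200,140,440,350,3.3,'s10c')
```

```text
7 24.1833 [ 1.4 -0.3 -3.4]
5.5 24.5333 [-0.1 -0.8 -3.9]
4.5 24.8833 [-0.7 -0.2 -4.6]
3.5 25.2333 [-0.3  0.6 -4.3]
2.5 25.5833 [ 0.4 -0.  -3.8]
26.4583 85.24958806757267
28.4583
```

View pics/s10c.png

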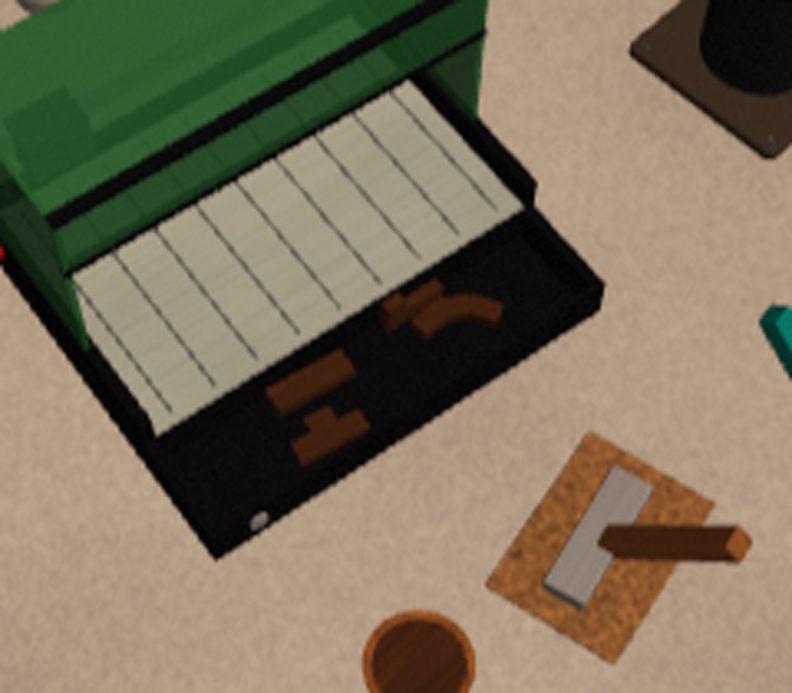

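View pics/w10.png

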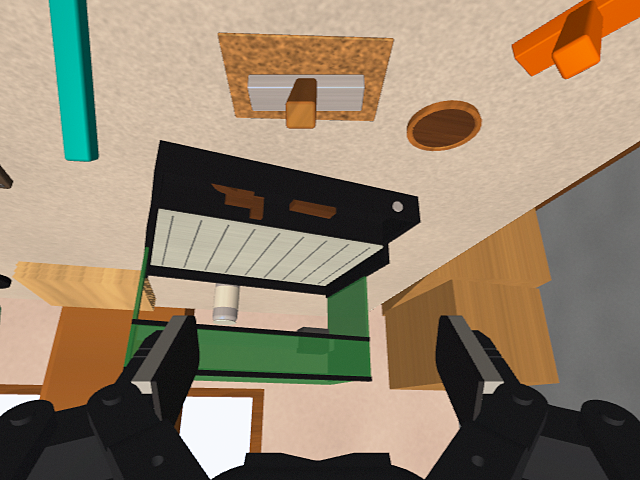

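View pics/t10.png

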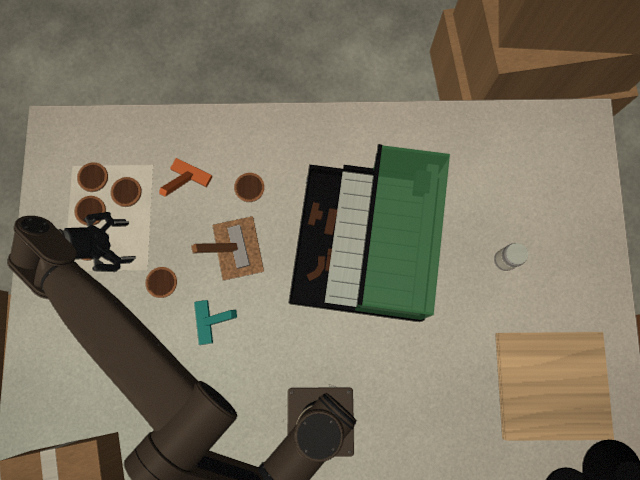

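Run:
```python
from h import *
for n,pts in (('s10',[(380,310),(372,322)]),('t10',[(240,245),(238,232),(243,262)])):
    W=cloud(load(n)); print(n,[np.round(W[v,u]).tolist() for u,v in pts])
crop('t10',185,205,275,290,7,'t10c'); crop('s10',335,260,435,345,7,'s10d')
print(np.round(arm.read_eef_pos()),np.round(arm.read_ft_force(),1))
for n in ('s10','t10'):
    a,b=load(n)['img'].astype(int),load(n[0].replace('s','scene').replace('t','top')+'0')['img'].astype(int)
    for k in ([(327,342),(469,335),(210,125)] if n=='s10' else [(249,187),(161,282),(512,255)]):
        u,v=k; print(n,k,np.abs(a-b)[v-20:v+20,u-20:u+20].mean().round(1))
```

```text
s10 [[541.0, 264.0, 21.0], [580.0, 270.0, 11.0]]
t10 [[519.0, 240.0, 27.0], [559.0, 246.0, 29.0], [466.0, 229.0, 29.0]]
[483. 447. 306.] [ 0.4  0.1 -0.4]
s10 (327, 342) 1.3
s10 (469, 335) 13.2
s10 (210, 125) 1.4
t10 (249, 187) 7.6
t10 (161, 282) 7.3
t10 (512, 255) 9.3
```

View pics/s10d.png

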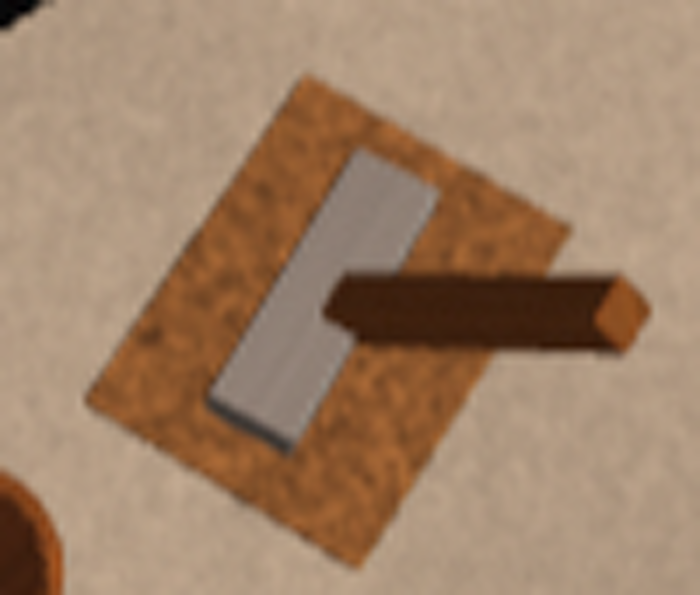

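Run:
```python
from h import *
arm.finish_job(); print(arm.read_t())
```

```text
the job is handed in; nothing more can be done
the job is handed in; nothing more can be done
```

I gripped the grey-footed scraper with the gripper tilted about 45° and reached in under the hood twice. The first sweep took the strip and tee, the second the corner and arc. I then stood the scraper back on the cork mat, let go, backed away and handed in after about 28.5 s of the 54 s. The hand-in gave no verdict.

**What the last checks showed**
- **Offcuts:** the bed is empty and all four pieces lie in the trough. The strip and tee lie flat; the corner and arc touch each other there. The highest point measured on any piece was about 45 mm, but that was before the scraper went back; afterwards I only looked at pictures.
- **Scraper:** just above the mat it was level (about 0.006 rad), about 7 mm from the mat centre. In the pictures after release it stands flat on the mat. Its foot top measured 21 to 29 mm depending on camera, against 24 mm expected.
- **Forces:** the wrist readings I took between moves stayed around 5 N, essentially the scraper's weight, with no sign of contact with the bed or hood.
- **Coasters and can:** they appear where they started in the before and after pictures.

**What disagreed**
- The wrist force never showed the scraper touching the mat, even with the commanded height 1.5 mm below the mat's top. It may have dropped a millimetre or so on release.
- The patch around one coaster differed more than the others between the first and last scene pictures. I put that down to the arm's shadow, because the top view shows the coaster in place, but I did not measure it.

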